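Scrap the rejected drone reeds through the sprung flap

ROBOT

A 6-joint arm with a two-finger parallel gripper is mounted at the origin on the work surface. World frame = base frame: x ahead of the robot, y to its left, z up, the work surface at z = 0. Lengths are in mm, angles in rad, forces in N, time in s.
With the tool pointing down it reaches from about 275 to 750 mm from the base axis. Payload 10.2 kg.
Tool frame: the origin (TCP) lies between the finger pads; the fingertips stand 22 mm ahead of it and the grasp point (between the pads) lies 3 mm ahead of it (ctrl.nose_length is the distance from the TCP to the fingertips, in mm); y points along the fingers, z is the direction in which the jaws open and shut, and the axes are right-handed (so a half turn about y gives the same grasp; the last joint's range is limited). The gripper opens to 85 mm and grips with 20 to 120 N. Pads are 22 mm wide; open, the fingers measure 114 mm over their backs; the gripper's body (76 mm by 85 mm) begins 54 mm behind the grasp point. The pads swing forward as they close: fully open they stand 13 mm farther back than shut.
Start: joints at [1.075, 0.313, 1.498, -0, 1.331, -0.223], TCP at [141.463, 505.588, 253.294] pointing down, gripper open.
Joint ranges: [-2.94, 2.94], [-0.97, 2.17], [0.19, 2.56], [-1.23, 4.37], [0.02, 3.11], [-2.88, 2.88]. Speed limits (rad/s): [2.39, 2.39, 3.01, 3.14, 3.14, 3.14].

INTERFACE

Orientations are given as a unit quaternion [w, x, y, z].
In Python, from rig import ctrl, eyes, models gives the robot as it stands.
- The arm moves only by the shell command python3 -m crank 'ROWS' [FORCE]. ROWS is JSON, a list of rows, each an object with "dp": the shift along the tool's x, y, z in mm, a list of three; "roll": the turn about the tool's y in rad; "gripper": the closure in counts, from 0 (fully open) to 255 (shut). A call has 1 to 10 rows; each row is the pose to reach, as a shift and turn from the pose commanded when the call began, along the tool's axes at that moment; what a row does not reach only later rows make up. A row lasts 1/12 s, in which the tool goes at most 41.7 mm and 7.16 degrees, less where a joint would pass 70% of its speed; a pose out of reach is approached as far as the arm can. A call with a gripper value outside its range is refused whole. The fingers move at their own pace and stop on an object; FORCE is the grip in N (left out, the last holds). Time passes only in rows, so rows that repeat a pose let the fingers close. It gives the time, the measured TCP pose, the force and the opening at its end, in the units of the state.
- ctrl.sense(): the state, without advancing time (a new reading comes with each control period).
- eyes.capture(name): name is "scene" or "top" or "wrist"; returns a dict with "color" (384x512x3 uint8, red, green, blue), "fx", "fy", "cx", "cy" (pixels), "R" (3x3) and "t" (3): a world point X has camera coordinates R X + t. Camera axes: x right, y down, z forward; pixel columns grow to the right and rows downward; lengths in mm; the calibration is good to about 2 mm. A picture is of the moment at which its call begins. There is no depth.
- ctrl.finish_job(): hands the job in, once; it reports no verdict.
Trained networks look in a picture, given as the dict that the camera call returned (one of the last four; its "shot" number tells which), for a name from the list of things; names that differ only in an ending like _2 or _b are one class to them, and where a whole thing is asked for, a point or a joint stands for the part that bears it (a point fixed in the world has none). Each returns a list of dicts, best first, with "confidence" (0 to 1); they miss things now and then, are a little off and sometimes report something else, mostly with a low value. They report only what shows in the picture. A call takes as long as a camera call.
- models.spot_in(picture, label): "extent" ([centre column, centre row, width, height] in pixels, round what is visible of it).
- models.spot_point(picture, label): "centre" ([column, row] in pixels: a listed point, or the origin of a listed thing).
The state is a dict: "time_s": time; "joints": joint angles; "dq": joint speeds; "tau": joint torques, N m; "eef_pos": TCP position; "ee_rot": TCP orientation; "force": force on the tool from outside, world axes, zero at the start; "wrist_torque": the same for the moment, N m; "grip_width": opening from 0.0 (shut) to 1.0 (fully open).
Only numpy, scipy, OpenCV 4.12 (cv2) and the standard library are available. Lean on these libraries where they do the work, as an engineer would, in place of code of your own. Each camera call takes 0.05 s, during which the arm holds its last target. There are 200 camera calls.

TASK

Two of the four reeds standing in the rack carry a red band: they are rejects. Put both into the green scrap box, one after the other, by pushing its sprung flap down and holding it open while the reed drops through the slot, and then let the flap spring shut. Leave the two plain reeds standing in the rack and do not disturb the other things on the bench.

Things in the scene. Friction and masses are not known exactly. Their poses are not given: they have to be found in the camera images.
- scrap_box: Green metal scrap box screwed to the bench, closed all round, 150 mm (x) by 170 mm (y) by 150 mm high; origin at the centre of its underside, z up. The only way in is a slot in the middle of its top, closed by a brass flap. The inner floor slopes; all above 45 mm from the bench is free space.
- slot (a point): centre of the slot, level with the box's top (150 mm above the bench); axes as the box's. The slot is 50 mm wide along x (-25 to +25 mm) and 124 mm long along y (-62 to +62 mm). The flap is hinged along the slot's +x edge (dark steel barrel standing 4 mm above the top) and its free edge lies 23 mm to the -x side of this point.
- flap (a joint): Angle of the brass flap (48 mm hinge to free edge): 0 = shut, growing as it swings down into the box, at most 1.4 rad. A spring shuts it (3 to 6 N to push down); a reed let go on top does not open it. A reed held in the fingers pushes it open; fingertips about 40 mm below the box's top, one at each y side of the reed, 5 mm to -x of the slot's centre, hold it off the reed, which then falls free.
- rack: dark wooden rack block fixed to the bench, 64 mm (its x) by 190 mm (its y) by 40 mm high; origin at the centre of its underside, z up. Four holes of 16 mm, 22 mm deep, lie on its y axis at -67.5, -22.5, +22.5 and +67.5 mm; each holds a reed.
- reject_a_mid (a point): Rejected drone reed, a pale cane cylinder, 13 mm diameter, 62 mm long, 20 g, dark tongue on its side. It stands in a hole of the rack, the upper 40 mm above the rack's top. This point is its centre, half-way up (9 mm above the rack's top); z runs along it. Its upper 11 mm, top end included, are bright red.
- reject_b_mid (a point): Rejected drone reed, a pale cane cylinder, 13 mm diameter, 62 mm long, 20 g, dark tongue on its side. It stands in a hole of the rack, the upper 40 mm above the rack's top. This point is its centre, half-way up (9 mm above the rack's top); z runs along it. Its upper 11 mm, top end included, are bright red.
- good_a_mid (a point): Good drone reed, a pale cane cylinder, 13 mm diameter, 62 mm long, 20 g, dark tongue on its side. It stands in a hole of the rack, the upper 40 mm above the rack's top. This point is its centre, half-way up (9 mm above the rack's top); z runs along it. It has no red band.
- good_b_mid (a point): Good drone reed, a pale cane cylinder, 13 mm diameter, 62 mm long, 20 g, dark tongue on its side. It stands in a hole of the rack, the upper 40 mm above the rack's top. This point is its centre, half-way up (9 mm above the rack's top); z runs along it. It has no red band.
- cap_mid (a point): ebony reed cap standing on the bench between rack and box, black, 26 mm across and 52 mm tall; this point is its centre, 26 mm up. To be left alone.
- ferrule_mid (a point): nickel-silver ferrule, a ring 28 mm across and 24 mm tall standing on the bench; this point is its centre, 12 mm up. To be left alone.
- pliers_mid (a point): steel round-nose pliers lying on the bench, about 120 mm long and 12 mm thick; this point is the pivot, 6 mm up. To be left alone.
- tin_mid (a point): closed tin reed box with a dented lid, 73 by 108 by 34 mm; this point is its centre, 17 mm up. To be left alone.

How it is judged (in metres and radians):
On the way, in this order (a step that is already met when the one before it is completed fails the run):
1. one of the red-banded reeds lies inside the scrap box (((z of reject_a_mid in the frame of scrap_box between 0 and 0.1 m and x of reject_a_mid in the frame of scrap_box between -0.075 and 0.075 m and y of reject_a_mid in the frame of scrap_box between -0.085 and 0.085 m) or (z of reject_b_mid in the frame of scrap_box between 0 and 0.1 m and x of reject_b_mid in the frame of scrap_box between -0.075 and 0.075 m and y of reject_b_mid in the frame of scrap_box between -0.085 and 0.085 m))), for 0.2 s.
2. both red-banded reeds lie inside the scrap box (z of reject_a_mid in the frame of scrap_box between 0 and 0.1 m and x of reject_a_mid in the frame of scrap_box between -0.075 and 0.075 m and y of reject_a_mid in the frame of scrap_box between -0.085 and 0.085 m and z of reject_b_mid in the frame of scrap_box between 0 and 0.1 m and x of reject_b_mid in the frame of scrap_box between -0.075 and 0.075 m and y of reject_b_mid in the frame of scrap_box between -0.085 and 0.085 m), for 0.2 s.
At the end, for the whole second after the job is handed in: Both red-banded reeds lie at rest in the scrap box (centres under 100 mm high), flap shut (within 0.08 rad); plain reeds still stand in the rack (moved under 10 mm, tilt under 0.2 rad); cap, ferrule, pliers and tin within 20 mm of their start (all of step 2 and linear speed of each of reject_a, reject_b below 0.05 m/s and value of joint flap below 0.08 rad and distance of each of good_a_mid, good_b_mid from where it was at the start of the episode below 0.01 m and angle between each of good_a_mid, good_b_mid's own z axis and vertical below 0.2 rad and distance of each of cap_mid, ferrule_mid, pliers_mid, tin_mid from where it was at the start of the episode below 0.02 m); the robot touches nothing.
It fails at once if the cap, ferrule, pliers or tin is displaced by more than 20 mm (distance of any of cap_mid, ferrule_mid, pliers_mid, tin_mid from where it was at the start of the episode above 0.02 m).
It fails at once if a plain reed is pulled out or displaced by more than 25 mm (distance of any of good_a_mid, good_b_mid from where it was at the start of the episode above 0.025 m).
It also fails if it takes over 69 s, if anything falls off the work surface, if the arm or the gripper's body presses on something with over 40 N, if the wrist force passes 120 N, or if a joint passes its speed limit or range.

## Working session

There is one attempt and no reset: what is moved stays moved. The work goes in short steps, Python scripts to look and compute and a shell command to move; the robot and the scene stay as the last step left them, time stands still between calls to the robot, and variables do not carry over. Pictures are saved under pics/ and viewed, about 8 in all and at most 12, crops included, and the job is handed in when it is done.

```bash
ls; mkdir -p pics
cat > h.py <<'E'
import numpy as np, cv2
from rig import ctrl, eyes, models
from scipy.spatial.transform import Rotation as Rn
def ray_z(p,px,z):
    R=np.array(p["R"]);t=np.array(p["t"])
    d=R.T@np.array([(px[0]-p["cx"])/p["fx"],(px[1]-p["cy"])/p["fy"],1]);c=-R.T@t
    return c+d*(z-c[2])/d[2]
def proj(p,X):
    q=np.array(p["R"])@np.array(X)+np.array(p["t"]);return np.array([p["fx"]*q[0]/q[2]+p["cx"],p["fy"]*q[1]/q[2]+p["cy"]])
def tri(obs):
    A=np.zeros((3,3));b=np.zeros(3)
    for p,px in obs:
        R=np.array(p["R"]);t=np.array(p["t"]);c=-R.T@t
        d=R.T@np.array([(px[0]-p["cx"])/p["fx"],(px[1]-p["cy"])/p["fy"],1]);d/=np.linalg.norm(d)
        M=np.eye(3)-np.outer(d,d);A+=M;b+=M@c
    return np.linalg.solve(A,b)
def save(p,n): cv2.imwrite("pics/"+n+".png",cv2.cvtColor(p["color"],cv2.COLOR_RGB2BGR))
def rot(): 
    q=ctrl.sense()["ee_rot"];return Rn.from_quat([q[1],q[2],q[3],q[0]]).as_matrix()
E
python3 - <<'E'
from h import *
s=ctrl.sense();print(s);print(rot().round(3),ctrl.nose_length)
P={n:eyes.capture(n) for n in("scene","top","wrist")}
im=np.hstack([P["scene"]["color"],P["top"]["color"]])
for n in P:
    save(P[n],n+"0");p=P[n];print(n,(-np.array(p["R"]).T@np.array(p["t"])).round(0))
Z=dict(scrap_box=0,slot=150,rack=0,reject_a_mid=49,good_a_mid=49,cap_mid=26,ferrule_mid=12,pliers_mid=6,tin_mid=17)
for l in Z:
  for n in P:
    for d in models.spot_point(P[n],l)[:3]:
        if d["confidence"]>.2: print(l,n,round(d["confidence"],2),np.round(d["centre"],1),ray_z(P[n],d["centre"],Z[l]).round(1))
E
```

```text
pics
{'time_s': 0.0, 'joints': array([ 1.07461346e+00,  3.13433485e-01,  1.49841966e+00,  8.89629134e-06,
        1.33099061e+00, -2.23421340e-01]), 'dq': array([-1.45689614e-03, -1.26001625e-03, -6.01619133e-04, -9.13064190e-05,
        1.52975692e-03, -4.49221253e-05]), 'tau': array([-1.94452514e-03, -4.12267971e+01, -2.59738022e+01, -3.84209688e-04,
        4.14012233e-03, -5.87963001e-06]), 'eef_pos': array([141.34325267, 505.38583439, 252.75006424]), 'ee_rot': array([-0.7001278 ,  0.70095367, -0.09629642,  0.09597922]), 'force': array([-0.576401  , -0.08158581, -0.91322794]), 'wrist_torque': array([-0.05000908, -0.00473945,  0.03101793]), 'grip_width': 0.9996282896987755}
[[ 0.963 -0.001  0.269]
 [-0.269 -0.001  0.963]
 [-0.    -1.    -0.001]] 22.0
scene [1323.    4.  588.]
top [507.  25. 974.]
wrist [ 71. 525. 374.]
scrap_box scene 0.66 [340.3 218.6] [536.1 212.2   0. ]
scrap_box top 0.62 [174.9 243.3] [540.4 205.4   0. ]
slot scene 0.9 [350.5 161.6] [542.9 211.9 150. ]
slot scene 0.29 [341.6 220.1] [740.8 160.6 150. ]
slot top 0.83 [160.6 235.9] [550.4 207.6 150. ]
rack scene 
[... 457 characters left out ...]
p 0.55 [331.5 252.5] [ 518.4 -165.7   49. ]
good_a_mid top 0.44 [159.8 235.1] [557.5 231.8  49. ]
cap_mid scene 0.65 [246.8 210.6] [548.6   3.   26. ]
cap_mid top 0.63 [333.1 257.8] [ 506.2 -174.    26. ]
cap_mid top 0.41 [261.4 240.8] [545.9  -4.3  26. ]
ferrule_mid scene 0.73 [244.5 265.5] [706.7   0.8  12. ]
ferrule_mid scene 0.27 [151.9 188.3] [ 446.2 -225.7   12. ]
ferrule_mid top 0.38 [261.4 176.9] [703.4  -4.9  12. ]
pliers_mid scene 0.88 [139.5 277.9] [ 739.2 -192.6    6. ]
pliers_mid top 0.55 [333.8 169.5] [ 724.1 -185.7    6. ]
tin_mid scene 0.71 [354.  287.4] [762.5 196.9  17. ]
tin_mid scene 0.24 [242.9 208.1] [527.1  -5.8  17. ]
tin_mid top 0.57 [176.7 156.9] [751.8 204.1  17. ]
```

Run:
```python
from h import *
a=cv2.imread("pics/scene0.png")[120:320,90:420];b=cv2.imread("pics/top0.png")[140:320,130:400]
a=cv2.resize(a,None,fx=2.4,fy=2.4,interpolation=cv2.INTER_CUBIC)[:480];cv2.imwrite("pics/a.png",a)
cv2.imwrite("pics/b.png",cv2.resize(b,None,fx=2.9,fy=2.9,interpolation=cv2.INTER_CUBIC))
# red bands
for n in("scene","top"):
    im=cv2.imread(f"pics/{n}0.png");h=cv2.cvtColor(im,cv2.COLOR_BGR2HSV)
    m=(((h[...,0]<6)|(h[...,0]>174))&(h[...,1]>150)&(h[...,2]>80)).astype(np.uint8)
    print(n,[(s.tolist(),c.round(1).tolist()) for s,c in zip(*cv2.connectedComponentsWithStats(m)[2:])])
```

```text
scene [([0, 0, 512, 384, 196527], [255.5, 191.5]), ([147, 177, 7, 7, 42], [150.2, 179.9]), ([188, 179, 6, 8, 39], [190.5, 182.1])]
top [([0, 0, 512, 384, 196522], [255.5, 191.5]), ([311, 249, 8, 7, 42], [314.7, 252.5]), ([351, 252, 8, 7, 44], [354.5, 255.1])]
```

View pics/a.png

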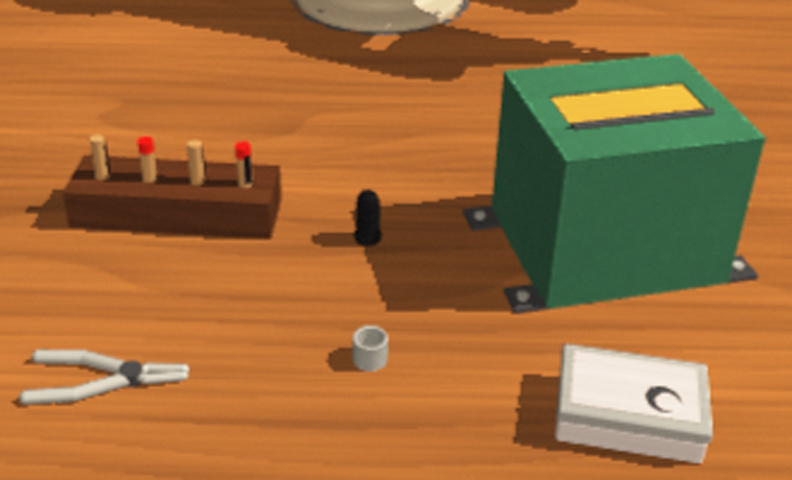

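View pics/b.png

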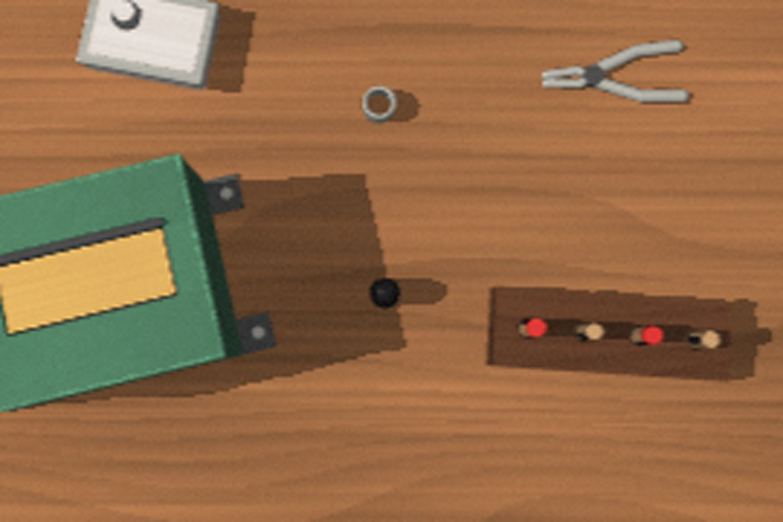

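The scene view shows the red bands on the 1st and 3rd reeds counted from the box side (crop px (243,150) and (146,146)). In both views the flap's dark hinge is on the side facing +x world, and the box is yawed. Next I measure reeds, rack and slot.

Run:
```python
from h import *
P={n:eyes.capture(n) for n in("scene","top")}
for i,(a,b) in enumerate([((190.5,182.1),(314.7,252.5)),((150.2,179.9),(354.5,255.1))]):
    print("red tri",tri([(P["scene"],a),(P["top"],b)]).round(1),"top z78",ray_z(P["top"],b,78).round(1),"scene z75",ray_z(P["scene"],a,75).round(1))
for n in P:
    im=cv2.cvtColor(P[n]["color"],cv2.COLOR_RGB2HSV)
    m=((im[...,0]>17)&(im[...,0]<32)&(im[...,1]>120)&(im[...,2]>170)).astype(np.uint8)
    k,l,s,c=cv2.connectedComponentsWithStats(m);i=1+np.argmax(s[1:,4]);
    ct=cv2.findContours((l==i).astype(np.uint8),cv2.RETR_EXTERNAL,cv2.CHAIN_APPROX_NONE)[0][0]
    w=np.array([ray_z(P[n],q[0],150)[:2] for q in ct],np.float32)
    r=cv2.minAreaRect(w);print(n,"brass",s[i],r,cv2.boxPoints(r).round(1).tolist())
    g=((im[...,0]>60)&(im[...,0]<95)&(im[...,1]>80)).astype(np.uint8)
    ct=max(cv2.findContours(g,cv2.RETR_EXTERNAL,cv2.CHAIN_APPROX_NONE)[0],key=cv2.contourArea)
    hull=cv2.convexHull(ct);ap=cv2.approxPolyDP(hull,4,True)[:,0]
    for q in ap: print("  green",q,ray_z(P[n],q,150)[:2].round(1),ray_z(P[n],q,0)[:2].round(1))
    for l in("reject_a_mid","good_a_mid"):
        print(l,[(round(d["confidence"],2),ray_z(P[n],d["centre"],49)[:2].round(1).tolist()) for d in models.spot_point(P[n],l)])
```

```text
red tri [ 517.9 -121.5   77.4] top z78 [ 517.9 -122.1   78. ] scene z75 [ 514.3 -121.4   75. ]
red tri [ 512.3 -210.6   77.5] top z78 [ 512.4 -211.2   78. ] scene z75 [ 508.5 -210.8   75. ]
scene brass [320 155  63  16 624] ((546.372802734375, 211.91961669921875), (42.659305572509766, 121.73636627197266), 13.657962799072266) [[511.29998779296875, 266.0], [540.0, 147.6999969482422], [581.5, 157.8000030517578], [552.7000122070312, 276.1000061035156]]
  green [372 143] [458.  274.6] [162.  367.3]
  green [407 177] [599.  310.1] [351.2 414.8]
  green [393 236] [779.8 235.2] [593.9 314.4]
  green [318 247] [810.1 113. ] [634.6 150.3]
  green [296 207] [705.9  87.9] [494.8 116.7]
  green [300 150] [496.9 113.4] [214.3 150.8]
reject_a_mid [(0.42, [518.7, -121.4])]
good_a_mid [(0.66, [515.3, -160.9])]
top brass [ 129  219   61   36 1328] ((549.456787109375, 210.94393920898438), (46.87903594970703, 119.51109313964844), 13.667190551757812) [[512.5999755859375, 263.5], [540.7999877929688, 147.3000030517578], [586.4000244140625, 158.39999389648438], [558.0999755859375, 274.5]]
  green [191 193] [640.3 147.1] [664.5 169.2]
  green [200 205] [614.9 127.7] [634.5 146.3]
  green [212 261] [499.4 100.8] [497.9 114.5]
  green [127 281] [458.9 272.4] [450.1 317.4]
  green [113 212] [599.7 308. ] [616.5 359.5]
reject_a_mid [(0.41, [515.1, -117.1])]
good_a_mid [(0.4, [519.5, -170.9]), (0.35, [696.1, -4.0])]
```

```bash
cat >> h.py <<'E'
def goal(x,y,z,ang):
    "dp in tool axes, roll, to put TCP at xyz with tool z heading ang (deg, mod 180)"
    s=ctrl.sense();M=rot();dp=M.T@(np.array([x,y,z])-s["eef_pos"])
    a=np.degrees(np.arctan2(M[1,2],M[0,2]));d=(ang-a+90)%180-90
    j=np.degrees(s["joints"])
    print("t",round(s["time_s"],2),"pos",s["eef_pos"].round(1),"ang",round(a,2),"dp",dp.round(1),"roll",round(-np.radians(d),4),"grip",round(s["grip_width"],3),"F",s["force"].round(1),"tilt",M[:,1].round(3),"j6",j[5].round(0))
SL=np.array([549,210.]);BX=np.array([.9717,.2362]);BA=13.66
E
python3 -c "
from h import *
goal(517.5,-122,200,-3.6)"
```

```text
t 1.8 pos [141.5 505.6 253.3] ang 74.37 dp [ 531.2   53.3 -503.1] roll 1.3609 grip 1.0 F [0.4 0.2 0.6] tilt [ 0.  0. -1.] j6 -13.0
```

```bash
python3 -m crank '[{"dp":[531,0,-503],"roll":1.361,"gripper":0},{"dp":[531,0,-503],"roll":1.361,"gripper":0},{"dp":[531,0,-503],"roll":1.361,"gripper":0},{"dp":[531,0,-503],"roll":1.361,"gripper":0},{"dp":[531,0,-503],"roll":1.361,"gripper":0},{"dp":[531,0,-503],"roll":1.361,"gripper":0},{"dp":[531,0,-503],"roll":1.361,"gripper":0},{"dp":[531,0,-503],"roll":1.361,"gripper":0},{"dp":[531,0,-503],"roll":1.361,"gripper":0},{"dp":[531,0,-503],"roll":1.361,"gripper":0}]' 30; python3 -c "
from h import *
goal(517.5,-122,180,-3.6)"
```

```text
time_s: 2.63
eef_pos: [356.1, 146.2, 253.6]
ee_rot: [0.511, -0.51, 0.489, -0.49]
force: [0.8, 0.6, -0.4]
grip_width: 0.997
t 2.63 pos [356.1 146.2 253.6] ang 2.39 dp [274.7  73.8 149.9] roll 0.1046 grip 0.997 F [ 0.8  0.6 -0.4] tilt [ 0.001  0.    -1.   ] j6 2.0
```

```bash
python3 -m crank '[{"dp":[270,50,148],"roll":0.105,"gripper":0},{"dp":[270,73,148],"roll":0.105,"gripper":0},{"dp":[270,73,148],"roll":0.105,"gripper":0},{"dp":[270,73,148],"roll":0.105,"gripper":0},{"dp":[270,73,148],"roll":0.105,"gripper":0},{"dp":[270,73,148],"roll":0.105,"gripper":0},{"dp":[270,73,148],"roll":0.105,"gripper":0},{"dp":[270,73,148],"roll":0.105,"gripper":0},{"dp":[270,73,148],"roll":0.105,"gripper":0},{"dp":[270,73,148],"roll":0.105,"gripper":0}]'
cat > look.py <<'E'
import sys
from h import *
p=eyes.capture("wrist");h=cv2.cvtColor(p["color"],cv2.COLOR_RGB2HSV)
m=(((h[...,0]<6)|(h[...,0]>174))&(h[...,1]>150)&(h[...,2]>80)).astype(np.uint8)
k,l,s,c=cv2.connectedComponentsWithStats(m)
print("cam",(-np.array(p["R"]).T@np.array(p["t"])).round(0))
for i in range(1,k):
    if s[i,4]>30: print(s[i],c[i].round(1),"z80",ray_z(p,c[i],80).round(1),"z75",ray_z(p,c[i],75).round(1))
save(p,sys.argv[1])
E
python3 look.py w1; python3 -c "
from h import *
goal(517.5,-122,180,-3.6)"
```

```text
time_s: 3.47
eef_pos: [516.3, -115.2, 179.6]
ee_rot: [0.485, -0.485, 0.515, -0.514]
force: [-0.3, 0.7, -0.8]
grip_width: 0.995
cam [521. -42. 301.]
[243 191  19  23 355] [252.  202.1] z80 [ 517.3 -118.5   80. ] z75 [ 517.2 -120.3   75. ]
[243 291  18  22 332] [251.4 301.3] z80 [ 511.9 -206.6   80. ] z75 [ 511.7 -210.3   75. ]
t 3.52 pos [ 516.1 -114.2  180.1] ang -3.29 dp [7.7 0.1 1.8] roll 0.0054 grip 1.001 F [-0.2 -0.3  0.8] tilt [-0.001  0.    -1.   ] j6 -22.0
```

View pics/w1.png

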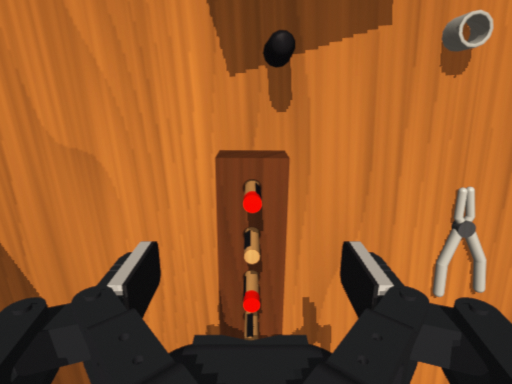

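The wrist view puts the near red reed at px (252,202) and the other at (251,301), with the plain reed between them; both agree with the earlier fixes. Next I descend on the first with the jaws partly closed.

```bash
python3 -m crank '[{"dp":[6.5,20,1.5],"roll":0.005,"gripper":155},{"dp":[6.5,40,1.5],"roll":0.005,"gripper":155},{"dp":[6.5,60,1.5],"roll":0.005,"gripper":155},{"dp":[6.5,75,1.5],"roll":0.005,"gripper":155},{"dp":[6.5,85,1.5],"roll":0.005,"gripper":155},{"dp":[6.5,95,1.5],"roll":0.005,"gripper":155},{"dp":[6.5,105,1.5],"roll":0.005,"gripper":155},{"dp":[6.5,110,1.5],"roll":0.005,"gripper":155},{"dp":[6.5,112,1.5],"roll":0.005,"gripper":155},{"dp":[6.5,112,1.5],"roll":0.005,"gripper":155}]'; python3 look.py w2; python3 -c "
from h import *
goal(517.3,-121,68,-3.6)"
```

```text
time_s: 4.35
eef_pos: [517.5, -121.0, 68.2]
ee_rot: [0.484, -0.484, 0.515, -0.515]
force: [0.4, -0.1, 0.2]
grip_width: 0.393
cam [522. -48. 190.]
[ 232  255   36   43 1252] [249.6 276.7] z80 [ 517.4 -117.8   80. ] z75 [ 517.2 -121.    75. ]
t 4.4 pos [ 517.7 -121.1   68.6] ang -3.55 dp [-0.1  0.6 -0.4] roll 0.0009 grip 0.393 F [-0.  -0.4  0.1] tilt [ 0. -0. -1.] j6 -22.0
```

View pics/w2.png

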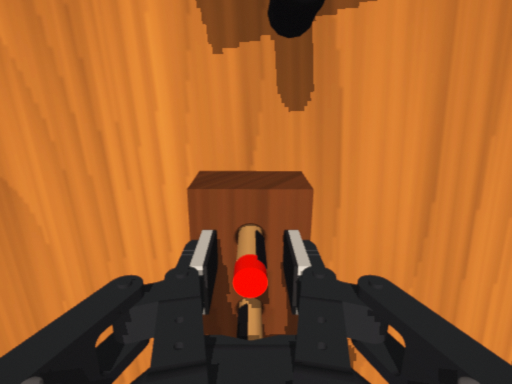

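The red reed (px 250,277) sits centred between the pads. Close and lift straight up.

```bash
python3 -m crank '[{"dp":[0,0,0],"roll":0,"gripper":255},{"dp":[0,0,0],"roll":0,"gripper":255},{"dp":[0,0,0],"roll":0,"gripper":255},{"dp":[0,0,0],"roll":0,"gripper":255},{"dp":[0,0,0],"roll":0,"gripper":255},{"dp":[0,0,0],"roll":0,"gripper":255},{"dp":[0,0,0],"roll":0,"gripper":255}]' 45; python3 -m crank '[{"dp":[0,-10,0],"roll":0,"gripper":255},{"dp":[0,-25,0],"roll":0,"gripper":255},{"dp":[0,-45,0],"roll":0,"gripper":255},{"dp":[0,-75,0],"roll":0,"gripper":255},{"dp":[0,-110,0],"roll":0,"gripper":255},{"dp":[0,-150,0],"roll":0,"gripper":255},{"dp":[0,-170,0],"roll":0,"gripper":255},{"dp":[0,-172,0],"roll":0,"gripper":255}]';  python3 -c "
from h import *
x,y=SL-5*BX
goal(x,y,240,BA+90)"
```

```text
time_s: 4.98
eef_pos: [517.8, -121.2, 68.9]
ee_rot: [-0.484, 0.484, -0.515, 0.516]
force: [-0.1, -0.7, 5.9]
grip_width: 0.137
time_s: 5.65
eef_pos: [518.6, -121.5, 245.3]
ee_rot: [-0.485, 0.483, -0.513, 0.518]
force: [0.4, 0.4, 0.6]
grip_width: 0.132
t 5.65 pos [ 518.6 -121.5  245.3] ang -3.54 dp [-331.3    4.4    5. ] roll 1.2705 grip 0.132 F [0.4 0.4 0.6] tilt [ 0.007 -0.004 -1.   ] j6 -22.0
```

```bash
python3 -m crank '[{"dp":[-331,0,5],"roll":1.27,"gripper":255},{"dp":[-331,0,5],"roll":1.27,"gripper":255},{"dp":[-331,0,5],"roll":1.27,"gripper":255},{"dp":[-331,0,5],"roll":1.27,"gripper":255},{"dp":[-331,0,5],"roll":1.27,"gripper":255},{"dp":[-331,0,5],"roll":1.27,"gripper":255},{"dp":[-331,0,5],"roll":1.27,"gripper":255},{"dp":[-331,0,5],"roll":1.27,"gripper":255},{"dp":[-331,0,5],"roll":1.27,"gripper":255},{"dp":[-331,0,5],"roll":1.27,"gripper":255}]';  python3 -c "
from h import *
x,y=SL-5*BX
goal(x,y,240,BA+90)"
```

```text
time_s: 6.48
eef_pos: [542.0, 213.8, 239.2]
ee_rot: [0.124, -0.125, 0.696, -0.696]
force: [-0.8, 0.6, 0.8]
grip_width: 0.14
t 6.48 pos [542.  213.8 239.2] ang -69.65 dp [-0.3 -0.8  5.4] roll 0.1168 grip 0.14 F [-0.8  0.6  0.8] tilt [-0.002  0.001 -1.   ] j6 80.0
```

```bash
python3 -m crank '[{"dp":[0,0,0],"roll":0.02,"gripper":255},{"dp":[0,0,0],"roll":0.02,"gripper":255},{"dp":[0,0,0],"roll":0.02,"gripper":255}]';  python3 look.py w3
python3 - <<'E'
from h import *
x,y=SL-5*BX
goal(x,y,225,BA+90)
p=eyes.capture("top");q=eyes.capture("scene")
save(p,"t3");w=cv2.imread("pics/w3.png");
sc=cv2.cvtColor(q["color"],cv2.COLOR_RGB2BGR)[60:252,260:460]
cv2.imwrite("pics/c3.png",np.hstack([cv2.resize(w,(490,368)),cv2.resize(sc,(310,298)) if 0 else cv2.copyMakeBorder(cv2.resize(sc,(300,288)),0,80,0,0,0)]))
# slot outline as seen by the wrist camera
p=eyes.capture("wrist")
im=cv2.cvtColor(p["color"],cv2.COLOR_RGB2HSV)
m=((im[...,0]>17)&(im[...,0]<32)&(im[...,1]>120)&(im[...,2]>150)).astype(np.uint8)
k,l,s,c=cv2.connectedComponentsWithStats(m)
for i in range(1,k):
    if s[i,4]>150:
        ct=max(cv2.findContours((l==i).astype(np.uint8),cv2.RETR_EXTERNAL,cv2.CHAIN_APPROX_NONE)[0],key=len)
        wd=np.array([ray_z(p,u[0],150)[:2] for u in ct]);b=(wd-SL)@np.array([BX,[-BX[1],BX[0]]]).T
        print(s[i],"box frame min/max",b.min(0).round(1),b.max(0).round(1))
E
```

```text
time_s: 6.73
eef_pos: [542.9, 208.2, 240.0]
ee_rot: [-0.119, 0.12, -0.697, 0.697]
force: [-0.9, -0.5, 0.7]
grip_width: 0.134
cam [612. 233. 361.]
[ 235  253   30   43 1087] [249.7 274.7] z80 [443.4 173.9  80. ] z75 [440.4 172.9  75. ]
t 6.78 pos [543.  208.1 240.1] ang -70.63 dp [-1.3 15.1 -0.3] roll 0.0997 grip 0.138 F [ 0.3  0.4 -0.2] tilt [-0.001 -0.    -1.   ] j6 80.0
[  163   151   173    78 10443] box frame min/max [-23.  -57.5] [24.9 63.4]
```

View pics/c3.png

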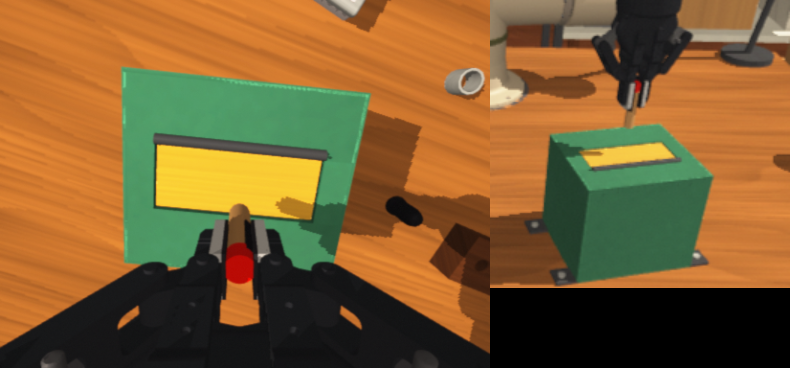

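The reed is held vertical (red top at px (239,262)) and the slot as the wrist sees it matches my slot frame (free edge at -23). Align the roll first, then push in.

```bash
python3 -m crank '[{"dp":[-1,5,0],"roll":0.1,"gripper":255},{"dp":[-1,15,0],"roll":0.1,"gripper":255},{"dp":[-1,25,0],"roll":0.1,"gripper":255},{"dp":[-1,25,0],"roll":0.1,"gripper":255}]';  python3 -c "
from h import *
x,y=SL-5*BX
goal(x,y,132,BA+90)"
```

```text
time_s: 7.27
eef_pos: [543.0, 209.0, 212.6]
ee_rot: [-0.083, 0.086, -0.702, 0.702]
force: [0.2, 0.1, -0.6]
grip_width: 0.139
t 7.27 pos [543.  209.  212.6] ang -76.31 dp [-1.4 80.6  0.5] roll 0.0005 grip 0.139 F [ 0.2  0.1 -0.6] tilt [-0.004 -0.001 -1.   ] j6 86.0
```

```bash
python3 -m crank '[{"dp":[-1,10,0],"roll":0,"gripper":255},{"dp":[-1,20,0],"roll":0,"gripper":255},{"dp":[-1,30,0],"roll":0,"gripper":255},{"dp":[-1,40,0],"roll":0,"gripper":255},{"dp":[-1,50,0],"roll":0,"gripper":255},{"dp":[-1,60,0],"roll":0,"gripper":255},{"dp":[-1,70,0],"roll":0,"gripper":255},{"dp":[-1,80,0],"roll":0,"gripper":255},{"dp":[-1,81,0],"roll":0,"gripper":255},{"dp":[-1,81,0],"roll":0,"gripper":255}]';  python3 look.py w4; python3 -c "
from h import *
x,y=SL-5*BX
goal(x,y,132,BA+90)"
```

```text
time_s: 8.1
eef_pos: [544.0, 209.4, 133.0]
ee_rot: [-0.082, 0.085, -0.702, 0.702]
force: [-4.2, -1.5, -0.8]
grip_width: 0.138
cam [615. 227. 254.]
[ 235  253   31   43 1118] [249.8 274.9] z80 [507.1 201.1  80. ] z75 [504.  200.3  75. ]
t 8.15 pos [544.2 209.5 133.6] ang -76.44 dp [0.2 1.6 0.6] roll -0.0017 grip 0.131 F [-3.9 -1.  -2.7] tilt [-0.003 -0.001 -1.   ] j6 86.0
```

View pics/w4.png

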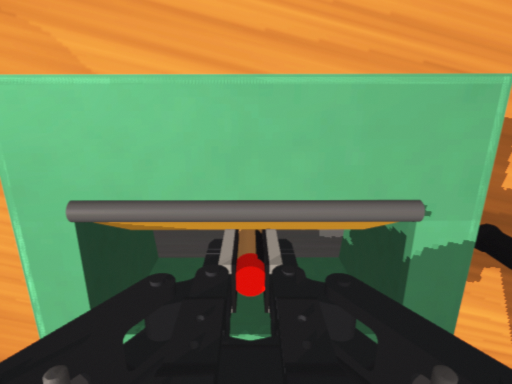

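The flap is pushed down and the reed (red top px (250,275)) is in the slot, clear of its edges. Open moderately and let it drop.

```bash
python3 -m crank '[{"dp":[0,2,0],"roll":0,"gripper":150},{"dp":[0,2,0],"roll":0,"gripper":150},{"dp":[0,2,0],"roll":0,"gripper":150},{"dp":[0,2,0],"roll":0,"gripper":150},{"dp":[0,2,0],"roll":0,"gripper":150},{"dp":[0,2,0],"roll":0,"gripper":150},{"dp":[0,2,0],"roll":0,"gripper":150},{"dp":[0,2,0],"roll":0,"gripper":150}]';  python3 look.py w5; python3 -c "
from h import *
x,y=SL-5*BX
goal(x,y,132,BA+90)"
```

```text
time_s: 8.82
eef_pos: [545.1, 209.6, 132.5]
ee_rot: [-0.084, 0.083, -0.702, 0.702]
force: [-3.6, -2.1, 1.7]
grip_width: 0.411
cam [616. 227. 254.]
[248 251  18  17 166] [256.2 261. ] z80 [519.6 199.7  80. ] z75 [516.8 198.9  75. ]
t 8.87 pos [545.1 209.6 132.5] ang -76.45 dp [1.1 0.5 0.5] roll -0.0019 grip 0.41 F [-2.8 -1.9  2.6] tilt [ 0.  0. -1.] j6 86.0
```

View pics/w5.png

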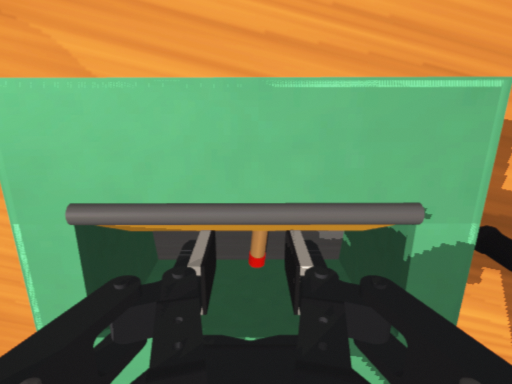

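The reed has dropped through: its red end now shows small at px (257,262), deep in the box. Rise and go for the second.

```bash
python3 -m crank '[{"dp":[0,-20,0],"roll":0,"gripper":150},{"dp":[0,-45,0],"roll":0,"gripper":150},{"dp":[0,-75,0],"roll":0,"gripper":150},{"dp":[0,-105,0],"roll":0,"gripper":150},{"dp":[0,-113,0],"roll":0,"gripper":150},{"dp":[0,-113,0],"roll":0,"gripper":150}]';  python3 -c "
from h import *
goal(511.8,-210.5,180,-3.6)"
```

```text
time_s: 9.37
eef_pos: [546.1, 210.0, 248.0]
ee_rot: [0.086, -0.081, 0.702, -0.702]
force: [-0.2, 0.3, 0.1]
grip_width: 0.41
t 9.37 pos [546.1 210.  248. ] ang -76.45 dp [132.3  67.2 400.7] roll -1.2714 grip 0.41 F [-0.2  0.3  0.1] tilt [ 0.006  0.001 -1.   ] j6 86.0
```

```bash
python3 -m crank '[{"dp":[132,0,400],"roll":-1.271,"gripper":150},{"dp":[132,0,400],"roll":-1.271,"gripper":150},{"dp":[132,0,400],"roll":-1.271,"gripper":150},{"dp":[132,0,400],"roll":-1.271,"gripper":150},{"dp":[132,0,400],"roll":-1.271,"gripper":150},{"dp":[132,0,400],"roll":-1.271,"gripper":150},{"dp":[132,0,400],"roll":-1.271,"gripper":150},{"dp":[132,0,400],"roll":-1.271,"gripper":150},{"dp":[132,0,400],"roll":-1.271,"gripper":150},{"dp":[132,0,400],"roll":-1.271,"gripper":150}]';  python3 -m crank '[{"dp":[0,0,0],"roll":0,"gripper":150},{"dp":[0,0,0],"roll":0,"gripper":150}]'; python3 -c "
from h import *
goal(511.8,-210.5,180,-3.6)"
```

```text
time_s: 10.2
eef_pos: [513.7, -169.1, 243.8]
ee_rot: [0.449, -0.449, 0.547, -0.546]
force: [0.7, 0.0, -0.8]
grip_width: 0.412
time_s: 10.37
eef_pos: [513.8, -168.9, 243.6]
ee_rot: [0.447, -0.447, 0.549, -0.548]
force: [0.6, 1.6, 0.2]
grip_width: 0.408
t 10.37 pos [ 513.8 -168.9  243.6] ang -11.66 dp [41.2 63.6  6.5] roll -0.1407 grip 0.408 F [0.6 1.6 0.2] tilt [-0.001  0.001 -1.   ] j6 -19.0
```

```bash
python3 -m crank '[{"dp":[41,20,6],"roll":-0.14,"gripper":150},{"dp":[41,40,6],"roll":-0.14,"gripper":150},{"dp":[41,60,6],"roll":-0.14,"gripper":150},{"dp":[41,64,6],"roll":-0.14,"gripper":150},{"dp":[41,64,6],"roll":-0.14,"gripper":150},{"dp":[41,64,6],"roll":-0.14,"gripper":150}]'; python3 look.py w6; python3 -c "
from h import *
goal(511.8,-210.5,68,-3.6)"
```

```text
time_s: 10.87
eef_pos: [512.5, -208.0, 182.0]
ee_rot: [-0.485, 0.485, -0.514, 0.515]
force: [-0.1, 0.3, 0.0]
grip_width: 0.411
cam [ 517. -135.  303.]
[240 187  19  22 346] [249.1 197.7] z80 [ 511.6 -208.7   80. ] z75 [ 511.5 -210.3   75. ]
t 10.92 pos [ 512.6 -208.3  182.5] ang -3.4 dp [  2.1 114.5  -0.9] roll 0.0035 grip 0.416 F [ 0.  -0.1  0.6] tilt [ 0.002 -0.001 -1.   ] j6 -31.0
```

```bash
python3 -m crank '[{"dp":[2,20,-1],"roll":0.003,"gripper":150},{"dp":[2,40,-1],"roll":0.003,"gripper":150},{"dp":[2,60,-1],"roll":0.003,"gripper":150},{"dp":[2,75,-1],"roll":0.003,"gripper":150},{"dp":[2,85,-1],"roll":0.003,"gripper":150},{"dp":[2,95,-1],"roll":0.003,"gripper":150},{"dp":[2,105,-1],"roll":0.003,"gripper":150},{"dp":[2,111,-1],"roll":0.003,"gripper":150},{"dp":[2,114,-1],"roll":0.003,"gripper":150},{"dp":[2,114,-1],"roll":0.003,"gripper":150}]'; python3 look.py w7; python3 -c "
from h import *
goal(511.8,-210.5,68,-3.6)"
```

```text
time_s: 11.75
eef_pos: [510.8, -210.7, 67.0]
ee_rot: [0.484, -0.484, 0.516, -0.515]
force: [0.2, 0.2, 0.5]
grip_width: 0.409
cam [ 515. -138.  189.]
[ 234  256   36   44 1300] [252.  278.1] z80 [ 511.7 -207.5   80. ] z75 [ 511.5 -210.7   75. ]
t 11.8 pos [ 511.  -210.8   67.5] ang -3.6 dp [-0.4 -0.5  0.8] roll -0.0001 grip 0.412 F [ 1.1 -0.3 -0.3] tilt [ 0. -0. -1.] j6 -31.0
```

View pics/w7.png

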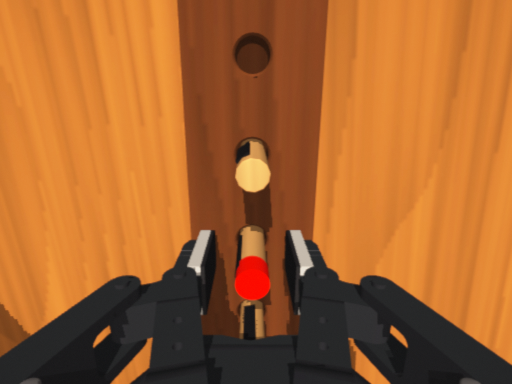

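The second red reed (px 252,278) is centred between the pads, the plain one at (253,175) still stands, and the first hole (252,53) is empty. Grip and lift.

```bash
python3 -m crank '[{"dp":[0,0,0.5],"roll":0,"gripper":255},{"dp":[0,0,0.5],"roll":0,"gripper":255},{"dp":[0,0,0.5],"roll":0,"gripper":255},{"dp":[0,0,0.5],"roll":0,"gripper":255},{"dp":[0,0,0.5],"roll":0,"gripper":255},{"dp":[0,0,0.5],"roll":0,"gripper":255},{"dp":[0,0,0.5],"roll":0,"gripper":255}]' 45; python3 -m crank '[{"dp":[0,-10,0],"roll":0,"gripper":255},{"dp":[0,-25,0],"roll":0,"gripper":255},{"dp":[0,-45,0],"roll":0,"gripper":255},{"dp":[0,-75,0],"roll":0,"gripper":255},{"dp":[0,-110,0],"roll":0,"gripper":255},{"dp":[0,-150,0],"roll":0,"gripper":255},{"dp":[0,-172,0],"roll":0,"gripper":255},{"dp":[0,-173,0],"roll":0,"gripper":255},{"dp":[0,-173,0],"roll":0,"gripper":255}]';  python3 -c "
from h import *
x,y=SL-5*BX
goal(x,y,240,BA+90)"
```

```text
time_s: 12.38
eef_pos: [511.7, -211.0, 67.9]
ee_rot: [-0.484, 0.484, -0.515, 0.516]
force: [0.3, -0.3, 5.7]
grip_width: 0.134
time_s: 13.13
eef_pos: [511.5, -210.8, 241.5]
ee_rot: [-0.484, 0.484, -0.515, 0.516]
force: [-0.6, -0.3, -0.8]
grip_width: 0.14
t 13.13 pos [ 511.5 -210.8  241.5] ang -3.6 dp [-420.9    1.     6.3] roll 1.2695 grip 0.14 F [-0.6 -0.3 -0.8] tilt [ 0.002 -0.001 -1.   ] j6 -31.0
```

```bash
python3 -m crank '[{"dp":[-420,0,6],"roll":1.27,"gripper":255},{"dp":[-420,0,6],"roll":1.27,"gripper":255},{"dp":[-420,0,6],"roll":1.27,"gripper":255},{"dp":[-420,0,6],"roll":1.27,"gripper":255},{"dp":[-420,0,6],"roll":1.27,"gripper":255},{"dp":[-420,0,6],"roll":1.27,"gripper":255},{"dp":[-420,0,6],"roll":1.27,"gripper":255},{"dp":[-420,0,6],"roll":1.27,"gripper":255},{"dp":[-420,0,6],"roll":1.27,"gripper":255},{"dp":[-420,0,6],"roll":1.27,"gripper":255}]';  python3 -m crank '[{"dp":[0,0,0],"roll":0,"gripper":255},{"dp":[0,0,0],"roll":0,"gripper":255}]'; python3 -c "
from h import *
x,y=SL-5*BX
goal(x,y,212,BA+90)"
```

```text
time_s: 13.97
eef_pos: [540.2, 168.8, 238.7]
ee_rot: [0.127, -0.129, 0.695, -0.695]
force: [1.3, -1.4, 0.6]
grip_width: 0.135
time_s: 14.13
eef_pos: [540.2, 168.5, 238.5]
ee_rot: [0.13, -0.133, 0.695, -0.695]
force: [-0.7, 0.3, -0.3]
grip_width: 0.135
t 14.13 pos [540.2 168.5 238.5] ang -68.56 dp [-18.5  26.5 -36.1] roll 0.1358 grip 0.135 F [-0.7  0.3 -0.3] tilt [-0.003 -0.    -1.   ] j6 74.0
```

```bash
python3 -m crank '[{"dp":[-18.5,0,-36],"roll":0.136,"gripper":255},{"dp":[-18.5,10,-36],"roll":0.136,"gripper":255},{"dp":[-18.5,26,-36],"roll":0.136,"gripper":255},{"dp":[-18.5,26,-36],"roll":0.136,"gripper":255},{"dp":[-18.5,26,-36],"roll":0.136,"gripper":255},{"dp":[-18.5,26,-36],"roll":0.136,"gripper":255}]';  python3 -c "
from h import *
x,y=SL-5*BX
goal(x,y,132,BA+90)"
```

```text
time_s: 14.63
eef_pos: [545.4, 206.4, 214.7]
ee_rot: [-0.083, 0.083, -0.702, 0.702]
force: [0.9, -0.4, 0.3]
grip_width: 0.139
t 14.63 pos [545.4 206.4 214.7] ang -76.58 dp [ 0.7 82.7 -2.7] roll -0.0041 grip 0.139 F [ 0.9 -0.4  0.3] tilt [ 0. -0. -1.] j6 86.0
```

```bash
python3 -m crank '[{"dp":[0,10,-2],"roll":-0.004,"gripper":255},{"dp":[0,20,-2],"roll":-0.004,"gripper":255},{"dp":[0,30,-2],"roll":-0.004,"gripper":255},{"dp":[0,40,-2],"roll":-0.004,"gripper":255},{"dp":[0,50,-2],"roll":-0.004,"gripper":255},{"dp":[0,60,-2],"roll":-0.004,"gripper":255},{"dp":[0,70,-2],"roll":-0.004,"gripper":255},{"dp":[0,80,-2],"roll":-0.004,"gripper":255},{"dp":[0,83,-2],"roll":-0.004,"gripper":255},{"dp":[0,83,-2],"roll":-0.004,"gripper":255}]';  python3 look.py w8; python3 -c "
from h import *
x,y=SL-5*BX
goal(x,y,132,BA+90)"
```

```text
time_s: 15.47
eef_pos: [544.1, 209.1, 130.1]
ee_rot: [-0.083, 0.085, -0.702, 0.702]
force: [-4.3, -0.8, -1.6]
grip_width: 0.134
cam [615. 227. 251.]
[ 235  254   31   44 1175] [250.  275.9] z80 [508.4 200.8  80. ] z75 [505.3 200.   75. ]
t 15.52 pos [544.1 209.1 130.5] ang -76.32 dp [ 0.  -1.5  0.3] roll 0.0004 grip 0.134 F [-4.3 -2.  -0.8] tilt [-0.003 -0.001 -1.   ] j6 86.0
```

View pics/w8.png

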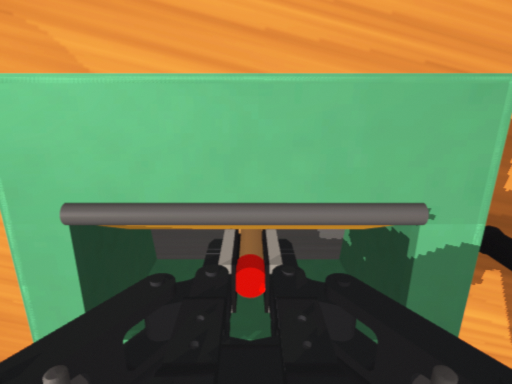

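Same situation as with the first: the flap is down and the red top (px 250,276) is in the slot. Release.

```bash
python3 -m crank '[{"dp":[0,0,0],"roll":0,"gripper":150},{"dp":[0,0,0],"roll":0,"gripper":150},{"dp":[0,0,0],"roll":0,"gripper":150},{"dp":[0,0,0],"roll":0,"gripper":150},{"dp":[0,0,0],"roll":0,"gripper":150},{"dp":[0,0,0],"roll":0,"gripper":150},{"dp":[0,0,0],"roll":0,"gripper":150},{"dp":[0,0,0],"roll":0,"gripper":150}]';  python3 look.py w9
```

```text
time_s: 16.18
eef_pos: [544.9, 209.3, 131.5]
ee_rot: [0.084, -0.084, 0.702, -0.702]
force: [-3.0, -0.6, 3.3]
grip_width: 0.411
cam [616. 227. 253.]
[229 251  17  17 169] [236.4 261.2] z80 [516.9 211.7  80. ] z75 [514.  211.2  75. ]
[248 251  18  17 166] [255.5 261.3] z80 [519.6 199.9  80. ] z75 [516.8 199.1  75. ]
```

View pics/w9.png

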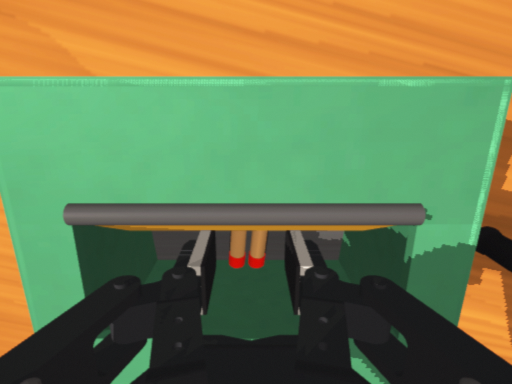

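Both reeds lie side by side in the box (red ends at px (236,261) and (256,261)). Withdraw and back away so I can check flap and bench.

```bash
python3 -m crank '[{"dp":[0,-20,0],"roll":0,"gripper":150},{"dp":[0,-45,0],"roll":0,"gripper":150},{"dp":[0,-75,0],"roll":0,"gripper":150},{"dp":[0,-105,0],"roll":0,"gripper":150},{"dp":[60,-140,0],"roll":0,"gripper":150},{"dp":[100,-140,0],"roll":0,"gripper":150},{"dp":[140,-140,0],"roll":0,"gripper":150},{"dp":[140,-140,0],"roll":0,"gripper":150},{"dp":[140,-140,0],"roll":0,"gripper":150},{"dp":[140,-140,0],"roll":0,"gripper":150}]'
python3 - <<'E'
from h import *
P={n:eyes.capture(n) for n in("scene","top")}
s=ctrl.sense();print(s["eef_pos"].round(1),s["force"].round(1),np.abs(s["dq"]).max().round(3))
im=[]
for n,(r,c,f) in dict(scene=((120,320),(90,420),2.4),top=((140,320),(60,400),2.3)).items():
    g=cv2.cvtColor(P[n]["color"],cv2.COLOR_RGB2BGR);o=cv2.imread(f"pics/{n}0.png")
    d=(cv2.absdiff(g,o).max(2)>60).astype(np.uint8);k,l,st,ce=cv2.connectedComponentsWithStats(d)
    print(n,[(q[:5].tolist()) for q in st[1:] if q[4]>8])
    im.append(cv2.resize(g[r[0]:r[1],c[0]:c[1]],(500,int(500*(r[1]-r[0])/(c[1]-c[0])))))
cv2.imwrite("pics/end.png",np.vstack(im))
E
```

```text
time_s: 17.07
eef_pos: [409.0, 176.1, 272.1]
ee_rot: [0.085, -0.083, 0.702, -0.702]
force: [0.1, 0.2, 0.5]
grip_width: 0.414
[409.8 176.2 271.4] [ 0.5  0.5 -0.6] 0.017
scene [[264, 0, 48, 50, 1192], [318, 0, 42, 12, 223], [335, 0, 22, 1, 22], [414, 0, 53, 55, 1230], [327, 13, 28, 9, 155], [455, 19, 23, 41, 296], [222, 35, 3, 8, 18], [308, 34, 4, 8, 16], [255, 37, 8, 2, 9], [223, 41, 31, 43, 912], [272, 41, 37, 33, 536], [316, 46, 5, 17, 39], [264, 49, 8, 10, 46], [349, 49, 2, 8, 13], [310, 52, 14, 39, 211], [329, 57, 8, 8, 44], [252, 62, 10, 17, 62], [336, 69, 10, 20, 95], [266, 70, 5, 15, 41], [265, 87, 30, 35, 380], [103, 91, 124, 26, 1693], [261, 104, 3, 11, 21], [64, 117, 105, 84, 4471], [164, 119, 196, 35, 2380], [284, 120, 9, 4, 17], [174, 179, 61, 13, 361], [192, 186, 2, 9, 15]]
top [[310, 250, 8, 6, 39], [348, 253, 10, 6, 42], [309, 283, 18, 8, 40], [322, 282, 9, 5, 14], [295, 286, 8, 4, 14], [304, 286, 4, 4, 9], [332, 287, 6, 3, 9], [336, 286, 10, 4, 13], [59, 296, 136, 88, 7494], [377, 305, 6, 3, 10], [356, 312, 30, 8, 87], [389, 314, 4, 4, 10], [411, 314, 13, 4, 20], [43, 325, 19, 59, 820], [219, 374, 44, 10, 144], [219, 381, 6, 3, 9]]
```

View pics/end.png

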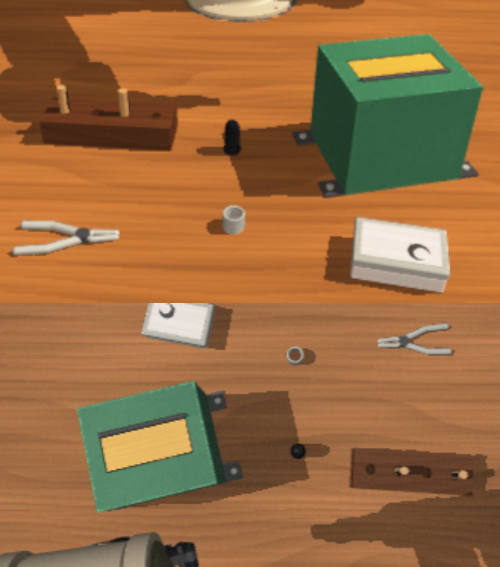

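The flap is shut, both plain reeds stand in the rack, and the cap, ferrule, pliers and tin show no change from the first pictures. In the top view only the two red reeds are gone. Handing in.

```bash
python3 -c "
from rig import ctrl
print(ctrl.finish_job())"
```

```text
the job is handed in; nothing more can be done
None
```

Both red-banded reeds are in the scrap box and the job is handed in at about 17 s of the 69 s; no verdict was reported. I gripped each reed in turn, pushed it through the sprung flap and released it with the fingertips holding the flap open.

- **Reeds in the box:** after the second release the wrist camera showed both red ends side by side, deep inside the box.
- **Flap:** in the final scene and top pictures it looks shut. I judged this by eye and did not measure its angle.
- **Rack and bench:** the two plain reeds are still standing. Comparing the final top picture with the first showed no change at the cap, ferrule, pliers or tin beyond the removed reeds, the arm and its shadows.
- **Forces:** the end-of-move readings stayed below about 7 N, and the arm ended clear of everything.

No check failed. The networks' first guesses for the slot and reeds were up to about 10 mm apart between cameras. I therefore took the positions from the coloured regions, which agreed with the wrist camera to a few millimetres.

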